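# Load two rings into the spring magazine

### The job

Load the two plain metal rings into the spring-loaded ring magazine, one at a time: set each ring flat on the brass lips and press it straight down until the lips click in over it and hold it. Press gently, do not ram the stack against the bottom of the spring travel, and leave the V block, the eyepiece and the pen where they are.

Things in the scene. Friction and masses are not known exactly. Their poses are not given: they have to be found in the camera images.
- magazine: Ring magazine fixed on the table. Origin on the well's vertical axis, under its dark steel foot (130 x 100 x 8 mm); z up, x runs through the two brass lips, y through the two aluminium cheeks. Its head (cheeks, towers, lips, follower) is clamped on four columns at a height that differs each time: all head heights given here are nominal, truly up to 8 mm more or less, and no pose shows it.
- funnel (a point): Point on the well's axis, nominally 72 mm above the magazine's origin: where the underside of a ring rests (within 2 mm) when laid in the funnel of the lips. Each lip is a V of two ramps; the funnel is 64 mm across at its top (z = 82 mm) and 49 mm at its foot (z = 69 mm), 3 mm inside a ring's edge. From resting there a ring must go down about 25 mm until the lips snap in over it.
- lip_under (a point): Point on the well's axis, nominally 66 mm above the origin, level with the flat undersides of the lips, which hold the top of the upper ring; the lower ring sits 18 mm below. Lips are polished, sprung (about 2 N each), give way outwards along x, and reach out to x = 56 mm. Closed fingers can follow a ring down between them. Fingers setting a ring down fit on the y sides, not the x sides.
- follower_top (a point): Point on the well's axis, nominally 69 mm above the origin: top of the round black spring follower (45 mm) when empty. Its spring gives 6 N at first, 10 N with two rings; a push past the lips takes about 10 to 20 N. A ring let go half way comes up again. With two rings held only about 2 mm of travel is left before a stiff rubber stop. This point does not move with the follower.
- cheek_top (a point): Point on the well's axis, nominally 67 mm above the origin, level with the cheek tops. The cheeks are 46 mm long in x and stand from 28.5 to 36.5 mm off the axis on both y sides: the well is 57 mm wide there and between the end towers, 2 mm more than a ring.
- ring_1: Plain grey metal ring lying flat, 55 mm outside diameter, 18 mm high, bore about 25 mm, about 0.1 kg; origin at the centre of its underside, z up. Alike with ring_2.
- ring_2: Plain grey metal ring lying flat, the twin of ring_1: 55 mm outside diameter, 18 mm high; origin at the centre of its underside, z up.
- vee_block: Bystander: grey steel V block, 40 x 45 x 36 mm; origin at the centre of its underside.
- eyepiece: Bystander: black eyepiece, 37 mm across, 30 mm high; origin at the centre of its underside.
- pen: Bystander: blue marker pen lying down, 122 mm long (along its y), 17 mm thick; origin at the centre of its underside.
Not all that is in view belongs to the job. What is shaped like the ring_2 but black or orange is not meant.

How it is judged:
By the outcome, as a careful person would: the job done as asked, in the order asked, and still so for the second after the job is handed in, with the robot touching nothing.
It also fails if it takes over 72 s, if anything falls off the work surface, if the arm or the gripper's body presses on something with over 40 N, if the wrist force passes 120 N, or if a joint passes its speed limit or range.

### The arm

A 7-joint arm with a two-finger parallel gripper is mounted at the origin on a cart in front of the work surface, level with it; the furniture and walls round the work are solid. World frame = base frame: x ahead of the robot, y to its left, z up, the work surface at z = 0. Lengths are in m, angles in rad, forces in N, time in s.
With the tool pointing down it reaches from about 0.425 to 0.875 m from the base axis. Payload 4.7 kg.
Tool frame: the origin (TCP) lies midway between the tips of the shut fingers; the grasp point (between the pads) lies 19 mm behind it; z points along the fingers, y is the direction in which the jaws open and shut (so a half turn about z gives the same grasp; the last joint's range is limited). The gripper opens to 87 mm and grips with 3 to 60 N. Pads are 19 mm wide; open, the fingers measure 117 mm over their backs; the gripper's body (75 mm by 190 mm) begins 51 mm behind the grasp point.
Start: joints at [-1.159, 0.321, -0.07, 1.45, 0.023, 1.371, -0.057], TCP at [0.252, 0.599, 0.223] pointing down, gripper open.
Joint ranges: [-2.86, 2.86], [-0.3, 2.09], [-1.38, 1.24], [0.06, 2.45], [-1.56, 4.7], [0.09, 2.05], [-2.69, 2.69]. Speed limits (rad/s): [2.57, 2.57, 3.14, 3.14, 3.14, 3.14, 3.14].

### API

Orientations are given as a rotation vector (axis times angle).
In Python, from bench import ctrl, optics gives the robot as it stands. The module is installed in compiled form; this text tells all that it offers.
- The arm moves only by the tool step_arm, never from a script. Its argument "deltas" is a list of rows, each a list of 7 numbers: the turn, a rotation vector about the tool's x, y, z in degrees, then the shift along the tool's x, y, z in mm, then the finger opening in mm, from 0 to 87. A call has exactly 8 rows; each row is the pose to reach, as a shift and turn from the pose commanded when the call began, along the tool's axes at that moment; what a row does not reach only later rows make up. A row lasts 1/8 s, in which the tool goes at most 62.5 mm and 10.7 degrees, less where a joint would pass 70% of its speed; a pose out of reach is approached as far as the arm can. A call with a gripper value outside its range is refused whole. The fingers move at their own pace and stop on an object; "newtons" is the grip in N (left out, the last holds). Time passes only in rows, so rows that repeat a pose let the fingers close, or fill a call up. It gives the time, the measured TCP pose, the force and the opening at its end, in the units of the state.
- ctrl.get_state(): the state, without advancing time (a new reading comes with each control period).
- optics.get_image(name): name is "scene" or "top" or "wrist"; returns the picture (400x640x3 uint8, red, green, blue); there is no depth.
- optics.get_calibration(name): a dict with "K" (3x3 intrinsics, pixels), "R" (3x3) and "t" (3): a world point X has camera coordinates R X + t. Camera axes: x right, y down, z forward; pixel columns grow to the right and rows downward; lengths in m; the calibration is good to about 2 mm. A picture is of the moment at which its call begins: read the wrist's pose just before it. get_calibration takes no time and is no camera call; for the wrist camera it gives the pose at the moment of the call.
- ctrl.close_job(): hands the job in, once; it reports no verdict.
The state is a dict: "time": time; "joint_positions": joint angles; "qd": joint speeds; "joint_torque": joint torques, N m; "position": TCP position; "tool_rot": TCP orientation; "ft_force": force on the tool from outside, world axes, zero at the start; "torque": the same for the moment, N m; "grip_width": opening from 0.0 (shut) to 1.0 (fully open).
Only numpy, scipy, OpenCV 4.12 (cv2) and the standard library are available. Lean on these libraries where they do the work, as an engineer would, in place of code of your own. Each camera call takes 0.05 s, during which the arm holds its last target.

## Working session

There is one attempt and no reset: what is moved stays moved. The work goes in short steps, Python scripts to look and compute and a tool call to move; the robot and the scene stay as the last step left them, time stands still between calls to the robot, and variables do not carry over. Pictures are saved under pics/ and viewed, and the job is handed in when it is done.

Besides the shell and the picture viewer there is one more tool, called after "Call:" in YAML: its name, and indented under it one key for each argument. step_arm: Moves the arm, as the interface text tells. Its arguments: {"type":"object","properties":{"deltas":{"type":"array"},"newtons":{"type":"number"}},"required":["deltas"]}

```bash
mkdir -p pics
cat > h.py <<'E'
import numpy as np, cv2
from bench import ctrl, optics
def snap(n,f):
    im=optics.get_image(n); cv2.imwrite('pics/'+f,im[:,:,::-1]); np.save('pics/'+f+'.npy',im); return im
def st():
    s=ctrl.get_state(); print(round(s['time'],3),np.round(s['position'],4),np.round(s['tool_rot'],4),np.round(s['ft_force'],2),round(s['grip_width'],3)); return s
def ray(c,u,v,z):
    K,R,t=[np.array(c[k]) for k in('K','R','t')]
    d=R.T@np.linalg.inv(K)@np.array([u,v,1.]); o=-R.T@t
    return o+d*(z-o[2])/d[2]
def proj(c,X):
    K,R,t=[np.array(c[k]) for k in('K','R','t')]
    p=K@(R@np.array(X)+t); return p[:2]/p[2]
E
python3 - <<'E'
from h import *
for n in('scene','top'):
    snap(n,n+'1.png'); c=optics.get_calibration(n); np.savez(n+'_cal.npz',**c); print(n,np.round(c['K'],1).tolist(),np.round(c['R'],3).tolist(),np.round(-np.array(c['R']).T@c['t'],3))
s=st();print(s['joint_positions'])
E
```

```text
scene [[377.4, 0.0, 320.4], [0.0, 377.4, 194.0], [0.0, 0.0, 1.0]] [[0.712, -0.702, -0.008], [-0.289, -0.283, -0.915], [0.64, 0.654, -0.404]] [-0.017 -0.539  0.419]
top [[418.0, 0.0, 318.2], [0.0, 418.0, 198.0], [0.0, 0.0, 1.0]] [[0.023, -1.0, 0.0], [-0.998, -0.022, -0.066], [0.066, 0.001, -0.998]] [0.444 0.013 1.245]
0.1 [0.2516 0.5988 0.2216] [-6.2060e-01 -3.0794e+00  2.5000e-03] [-0.07 -0.13 -0.19] 0.999
[-1.1588868   0.32172049 -0.07012804  1.45152226  0.02260301  1.37077585
 -0.05686907]
```

View pics/scene1.png

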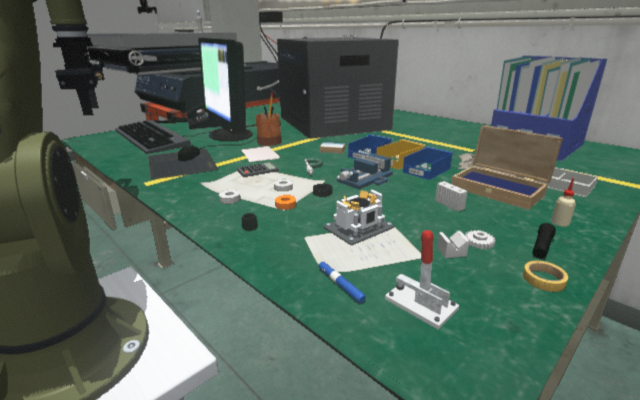

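View pics/top1.png

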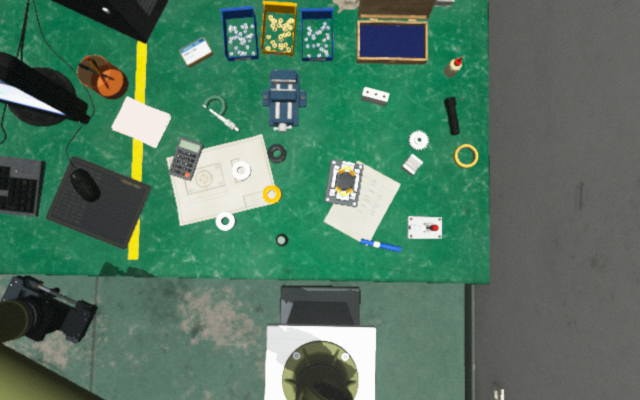

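The top view shows two pale rings at about (225,221) and (241,170). The decoys are black (277,153) and orange (272,194). The magazine is at (345,183), the eyepiece at (282,240), the pen at (381,244) and the V block at (412,164). Next I'll measure them.

Run:
```python
from h import *
im=np.load('pics/top1.png.npy'); c=dict(np.load('top_cal.npz'))
for (u,v) in((225,221),(241,170)):
    w=im[v-22:v+23,u-22:u+23].astype(int)
    sat=w.max(2)-w.min(2)
    print((u,v)); 
cv2.imwrite('pics/crop_t.png',cv2.resize(im[140:260,200:300,::-1],None,fx=5,fy=5,interpolation=cv2.INTER_CUBIC))
cv2.imwrite('pics/crop_m.png',cv2.resize(im[145:220,310:390,::-1],None,fx=8,fy=8,interpolation=cv2.INTER_CUBIC)[:600])
for (u,v) in((225,221),(241,170),(277,153),(272,194)): print(ray(c,u,v,.018))
print(ray(c,345,183,.07),ray(c,282,240,.03),ray(c,381,244,.01))
```

```text
(225, 221)
(241, 170)
[0.45163489 0.28585045 0.018     ]
[0.60310825 0.24419691 0.018     ]
[0.65619799 0.13931115 0.018     ]
[0.53407403 0.15048652 0.018     ]
[ 0.56602978 -0.06053802  0.07      ] [0.4003985  0.11622096 0.03      ] [ 0.39453331 -0.17336491  0.01      ]
```

View pics/crop_t.png

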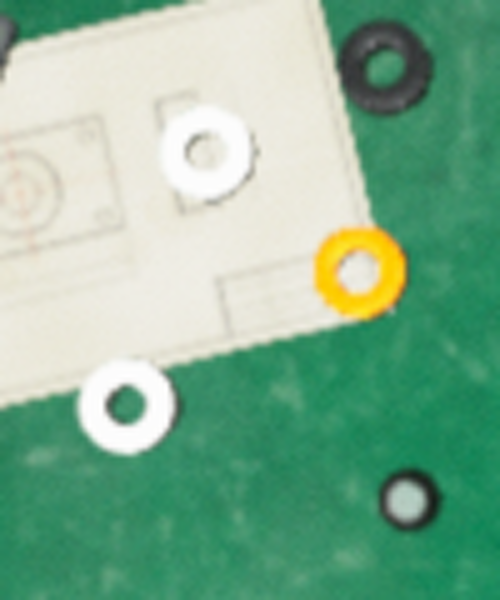

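View pics/crop_m.png

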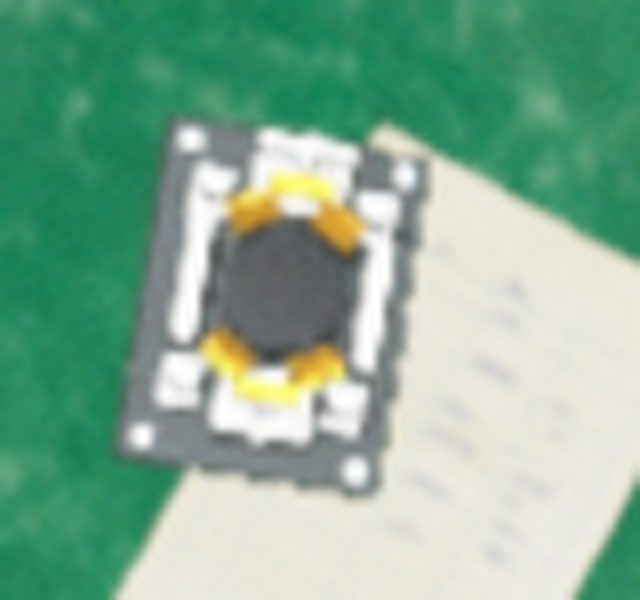

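```bash
python3 - <<'E'
from h import *
im=np.load('pics/top1.png.npy'); c=dict(np.load('top_cal.npz'))
for (u,v) in((225,221),(241,170)):
    m=np.zeros(im.shape[:2],np.uint8); w=im[v-16:v+17,u-16:u+17].min(2); m[v-16:v+17,u-16:u+17]=(w>240)
    k,_=cv2.findContours(m,0,1); k=max(k,key=cv2.contourArea); (x,y),r=cv2.minEnclosingCircle(k); M=cv2.fitEllipse(k)
    print(x,y,r,M,ray(c,*M[0],.018), 'dia',M[1][0]/418*1.22)
P=[]
for p in((172,118),(428,155),(378,495),(118,460)):
    P.append(ray(c,310+(p[0]+.5)/8-.5,145+(p[1]+.5)/8-.5,.008)); print(P[-1])
P=np.array(P);print(P.mean(0),np.linalg.norm(P-np.roll(P,1,0),axis=1))
e=P[0]-P[3]+P[1]-P[2];print('xaxis angle',np.degrees(np.arctan2(e[1],e[0])))
e=P[0]-P[1]+P[3]-P[2];print('yaxis angle-90',np.degrees(np.arctan2(e[1],e[0]))-90)
for z in (.061,.069,.077):print(ray(c,310+289.5/8-.5,145+287.5/8-.5,z))
E
python3 - <<'E'
import numpy as np
from h import *
im=np.load('pics/scene1.png.npy')
cv2.imwrite('pics/crop_s.png',cv2.resize(im[175:250,310:410,::-1],None,fx=8,fy=8,interpolation=cv2.INTER_CUBIC))
c=optics.get_calibration('wrist');s=ctrl.get_state()
from scipy.spatial.transform import Rotation as Ro
T=Ro.from_rotvec(s['tool_rot']).as_matrix(); R=np.array(c['R']);o=-R.T@c['t']
print('tool',T.round(3).tolist());print('cam in tool pos',(T.T@(o-s['position'])).round(4),'axes',(T.T@R.T).round(3).tolist(),c['K'])
E
```

```text
224.5 220.25 8.961824417114258 ((224.75619506835938, 220.47850036621094), (16.58188819885254, 17.117204666137695), 6.908105373382568) [0.45314447 0.28662194 0.018     ] dia 0.048396898570813626
240.45901489257812 169.8114776611328 8.94530963897705 ((240.57412719726562, 169.75889587402344), (16.700040817260742, 17.121429443359375), 35.314666748046875) [0.60379683 0.2454801  0.018     ] dia 0.048741745925976326
[ 0.64255495 -0.02151362  0.008     ]
[ 0.63079858 -0.11720744  0.008     ]
[ 0.50353692 -0.10064983  0.008     ]
[ 0.51434565 -0.00412585  0.008     ]
[ 0.57280903 -0.06087418  0.008     ] [0.12938299 0.09641328 0.12833427 0.09712727]
xaxis angle -7.56876845358935
yaxis angle-90 -6.695497495863961
[ 0.57433838 -0.06292104  0.061     ]
[ 0.57345596 -0.06241097  0.069     ]
[ 0.57257355 -0.0619009   0.077     ]
tool [[-0.922, 0.387, -0.001], [0.387, 0.922, -0.002], [-0.0, -0.002, -1.0]]
cam in tool pos [ 0.0651 -0.0008 -0.1629] axes [[0.001, -0.971, -0.238], [1.0, 0.001, -0.0], [0.001, -0.238, 0.971]] [[326.16736347   0.         317.55386264]
 [  0.         326.16736347 197.64720331]
 [  0.           0.           1.        ]]
```

View pics/crop_s.png

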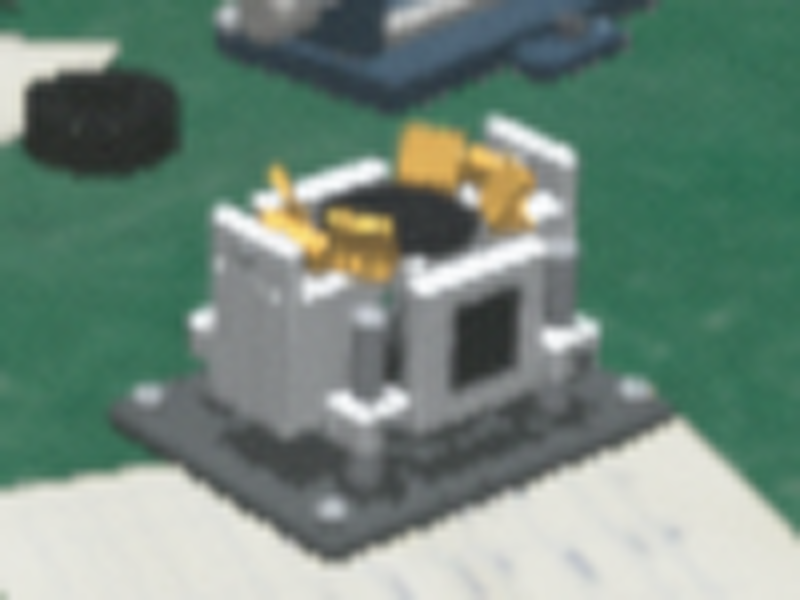

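```bash
cat >> h.py <<'E'
from scipy.spatial.transform import Rotation as Ro
def delta(target,yaw=173.0):
    s=ctrl.get_state(); T=Ro.from_rotvec(s['tool_rot']).as_matrix()
    a=np.radians(yaw); G=np.array([[np.cos(a),np.sin(a),0],[np.sin(a),-np.cos(a),0],[0,0,-1]])
    r=Ro.from_matrix(T.T@G).as_rotvec(degrees=True); d=T.T@(np.array(target)-s['position'])*1000
    print('turn',r.round(2),'shift',d.round(1))
E
python3 -c "
from h import *
delta([.453,.2866,.15])"
```

```text
turn [-9.000e-02 -1.000e-02 -1.579e+01] shift [-306.5 -209.7   72. ]
```

Call:
step_arm:
  deltas:
    - [0, 0, -2, -44, -30, 10, 87]
    - [0, 0, -4, -88, -60, 20, 87]
    - [0, 0, -7, -132, -90, 31, 87]
    - [0, 0, -9, -175, -120, 41, 87]
    - [0, 0, -11, -219, -150, 51, 87]
    - [0, 0, -13, -262, -180, 62, 87]
    - [0, 0, -15.8, -306.5, -209.7, 72, 87]
    - [0, 0, -15.8, -306.5, -209.7, 72, 87]
  newtons: 20

```text
time: 1.1
position: [0.4554, 0.2815, 0.1494]
tool_rot: [-0.205, -3.134, 0.005]
ft_force: [-0.7, 0.9, -0.7]
grip_width: 0.998
```

Run:
```python
from h import *
s=st(); c=optics.get_calibration('wrist'); np.savez('w1_cal.npz',**c); snap('wrist','w1.png')
print(proj(c,[.453,.2866,.018]),proj(c,list(s['position'])))
```

```text
1.1 [0.4554 0.2815 0.1494] [-0.2052 -3.1344  0.0051] [-0.68  0.87 -0.69] 0.998
[323.8862743  187.39082457] [318.85514058 243.99141979]
```

View pics/w1.png

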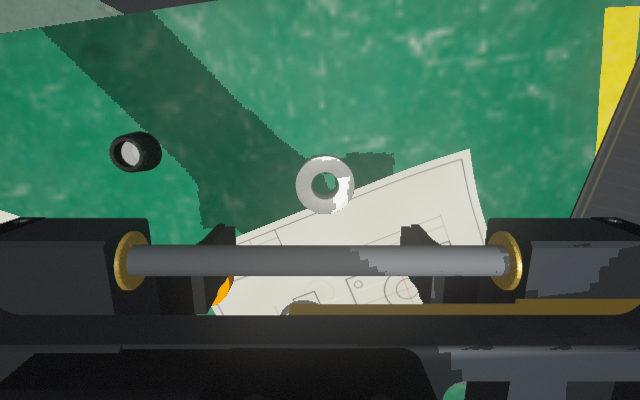

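The wrist view shows ring 1 centred near (325,185), within about 3 px of the prediction. I'll refine that and descend.

Run:
```python
from h import *
c=optics.get_calibration('wrist'); im=snap('wrist','w2.png'); s=st(); print(np.abs(s['qd']).max())
hsv=cv2.cvtColor(im,cv2.COLOR_RGB2HSV); w=np.zeros(im.shape[:2],np.uint8); m=((hsv[...,1]<28)&(hsv[...,2]>110)).astype(np.uint8)
w[145:225,285:362]=m[145:225,285:362]
w=cv2.morphologyEx(w,cv2.MORPH_OPEN,np.ones((3,3),np.uint8))
k,_=cv2.findContours(w,0,1); k=max(k,key=cv2.contourArea); print(cv2.boundingRect(k),cv2.minEnclosingCircle(k),cv2.fitEllipse(k))
u,v=cv2.fitEllipse(k)[0]; p=ray(c,u,v,.018); print(p)
cv2.imwrite('pics/w2c.png',cv2.resize(im[130:240,270:380,::-1],None,fx=5,fy=5))
delta([p[0],p[1],.006])
```

```text
1.2 [0.453  0.2869 0.1502] [-1.9410e-01 -3.1347e+00 -1.0000e-04] [0.08 1.1  0.43] 1.001
0.03212620258871656
(285, 157, 77, 68) ((323.0, 200.9104461669922), 44.46500015258789) ((323.7306823730469, 196.14984130859375), (72.65596771240234, 76.90206146240234), 118.25457000732422)
[0.45977799 0.28899011 0.018     ]
turn [-0.   -0.05 -0.09] shift [ -6.6   2.9 144.2]
```

View pics/w2c.png

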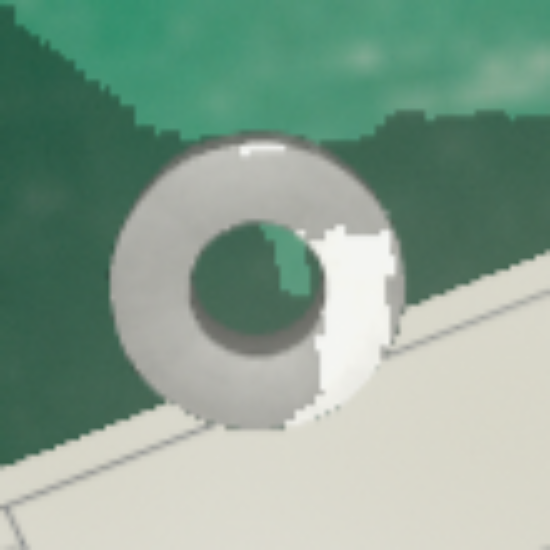

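Ring 1's top face in the crop spans columns 110–404 and rows 140–430, so its full-image centre is about (321.5,187.3). The mask took in some paper, so I'm using this instead.

Run:
```python
from h import *
c=optics.get_calibration('wrist'); s=st(); p=ray(c,321.4,187.2,.018); print(p); delta([p[0],p[1],.006])
```

```text
1.2 [0.453  0.2869 0.1502] [-1.9410e-01 -3.1347e+00 -1.0000e-04] [0.08 1.1  0.43] 1.001
[0.45024218 0.29010109 0.018     ]
turn [-0.   -0.05 -0.09] shift [  3.    2.9 144.2]
```

Call:
step_arm:
  deltas:
    - [0, 0, 0, 2, 1, 40, 87]
    - [0, 0, 0, 2, 1, 80, 87]
    - [0, 0, 0, 2, 1, 115, 87]
    - [0, 0, 0, 2, 1, 135, 87]
    - [0, 0, 0, 2, 1, 144, 87]
    - [0, 0, 0, 2, 1, 144, 70]
    - [0, 0, 0, 2, 1, 144, 45]
    - [0, 0, 0, 2, 1, 144, 45]
  newtons: 20

```text
time: 2.2
position: [0.4519, 0.289, 0.0076]
tool_rot: [0.191, 3.134, 0.002]
ft_force: [0.4, -0.6, 0.1]
grip_width: 0.744
```

Run:
```python
from h import *
s=st(); snap('wrist','w3.png')
```

```text
2.2 [0.4519 0.289  0.0076] [1.9140e-01 3.1343e+00 2.2000e-03] [ 0.43 -0.58  0.09] 0.744
```

View pics/w3.png

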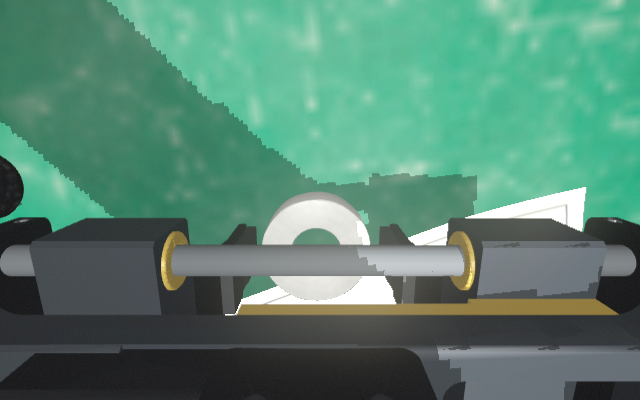

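Ring 1 sits between the fingers, spanning columns 263–370. The fingers are still closing.

Call:
step_arm:
  deltas:
    - [0, 0, 0, 0, 0, 0, 45]
    - [0, 0, 0, 0, 0, 0, 45]
    - [0, 0, 0, 0, 0, 0, 45]
    - [0, 0, 0, 0, 0, 0, 45]
    - [0, 0, 0, 0, 0, -15, 45]
    - [0, 0, 0, 0, 0, -45, 45]
    - [0, 0, 0, 0, 0, -90, 45]
    - [0, 0, 0, 0, 0, -135, 45]

```text
time: 3.25
position: [0.4509, 0.2881, 0.143]
tool_rot: [-0.192, -3.135, 0.0]
ft_force: [1.3, -0.8, -1.5]
grip_width: 0.607
```

Run:
```python
from h import *
s=st(); delta([.5415,-.058,.16]); delta([.573,-.0615,.18])
```

```text
3.25 [0.4509 0.2881 0.143 ] [-1.9170e-01 -3.1353e+00  5.0000e-04] [ 1.27 -0.81 -1.48] 0.607
turn [-0.02 -0.02  0.  ] shift [-132.1 -332.5  -16.9]
turn [-0.02 -0.02  0.  ] shift [-163.8 -332.2  -36.9]
```

Run:
```python
from h import *
snap('wrist','w4.png');s=st(); delta([.645,-.070,.18])
```

```text
3.3 [0.4542 0.2903 0.1499] [0.1916 3.1282 0.0104] [1.89 2.2  3.02] 0.606
turn [ 0.4   0.4  -0.01] shift [-233.6 -334.1  -30.8]
```

View pics/w4.png

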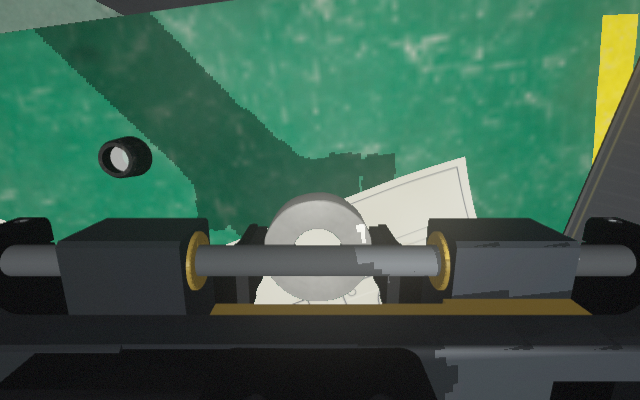

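The ring is held and centred. Next I move to the far side of the magazine, so the wrist camera looks straight down on it.

Call:
step_arm:
  deltas:
    - [0, 0, 0, -15, -20, -15, 45]
    - [0, 0, 0, -45, -65, -30, 45]
    - [0, 0, 0, -80, -115, -39, 45]
    - [0, 0, 0, -120, -168, -39, 45]
    - [0, 0, 0, -160, -222, -39, 45]
    - [0, 0, 0, -195, -274, -39, 45]
    - [0, 0, 0, -222, -312, -39, 45]
    - [0, 0, 0, -236, -331, -39, 45]

```text
time: 4.3
position: [0.6456, -0.0738, 0.1805]
tool_rot: [0.2, 3.135, -0.004]
ft_force: [0.3, 1.1, -1.1]
grip_width: 0.611
```

Call:
step_arm:
  deltas:
    - [0, 0, 0, 0, 0, 0, 45]
    - [0, 0, 0, 0, 0, 0, 45]
    - [0, 0, 0, 0, 0, 0, 45]
    - [0, 0, 0, 0, 0, 0, 45]
    - [0, 0, 0, 0, 0, 0, 45]
    - [0, 0, 0, 0, 0, 0, 45]
    - [0, 0, 0, 0, 0, 0, 45]
    - [0, 0, 0, 0, 0, 0, 45]

```text
time: 5.3
position: [0.6453, -0.0688, 0.1806]
tool_rot: [0.192, 3.136, 0.0]
ft_force: [1.0, -0.1, -1.1]
grip_width: 0.609
```

Run:
```python
from h import *
c=optics.get_calibration('wrist'); np.savez('w5_cal.npz',**c); im=snap('wrist','w5.png');s=st();print(abs(s['qd']).max())
sc=snap('scene','scene2.png')
cv2.imwrite('pics/s2c.png',cv2.resize(sc[175:250,310:410,::-1],None,fx=8,fy=8,interpolation=cv2.INTER_CUBIC))
```

```text
5.35 [ 0.6453 -0.0689  0.1806] [ 0.1917  3.1357 -0.    ] [ 0.05  0.64 -0.38] 0.612
0.0013466601568902486
```

View pics/w5.png

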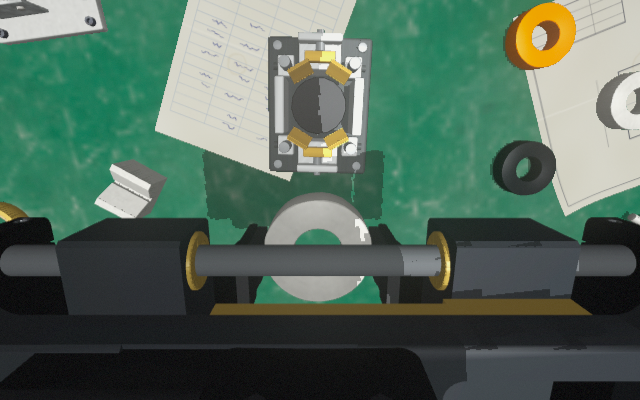

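View pics/scene2.png

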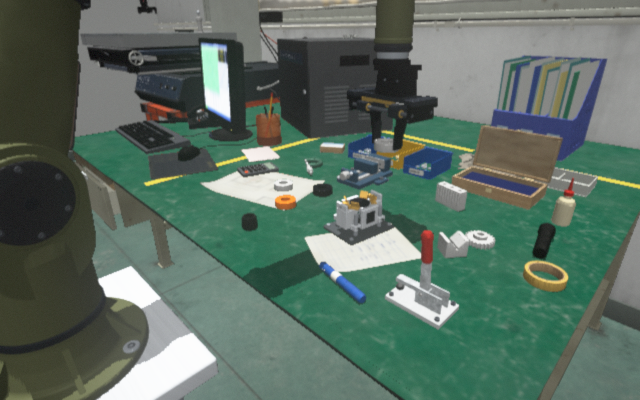

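Run:
```python
from h import *
im=np.load('pics/w5.png.npy'); cv2.imwrite('pics/w5c.png',cv2.resize(im[28:183,258:380,::-1],None,fx=3.87,fy=3.87,interpolation=cv2.INTER_CUBIC))
sc=np.load('pics/scene2.png.npy'); cv2.imwrite('pics/s2c.png',cv2.resize(sc[185:245,325:400,::-1],None,fx=10,fy=10,interpolation=cv2.INTER_CUBIC))
```

```text
(no output)
```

View pics/w5c.png

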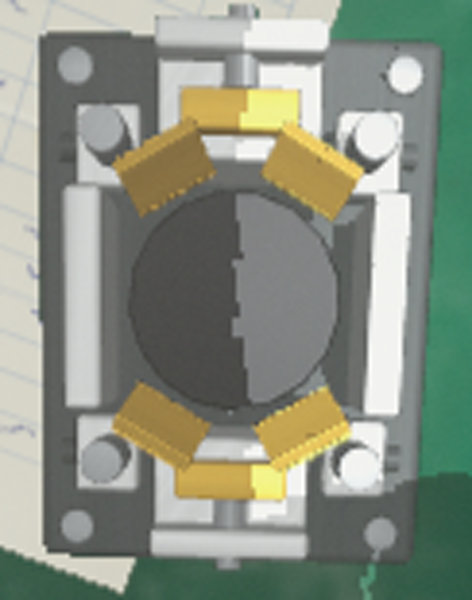

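View pics/s2c.png

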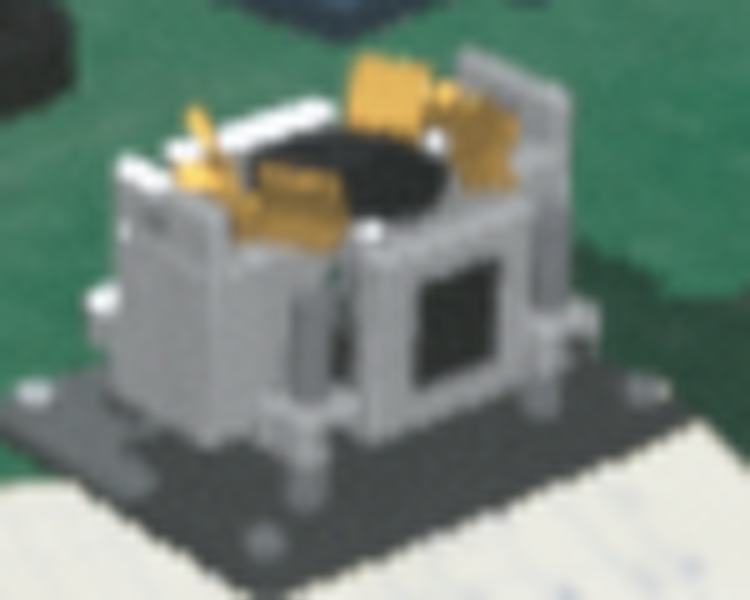

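```bash
cat > tri.py <<'E'
from h import *
W=dict(np.load('w5_cal.npz'));S=dict(np.load('scene_cal.npz'))
def w(p): return 258+(p[0]+.5)/3.87-.5, 28+(p[1]+.5)/3.87-.5
def s(p): return 325+(p[0]+.5)/10-.5, 185+(p[1]+.5)/10-.5
def P(c): return np.array(c['K'])@np.c_[c['R'],c['t']]
def tri(a,b):
    X=cv2.triangulatePoints(P(W),P(S),np.array(w(a)),np.array(s(b))).ravel();X=X[:3]/X[3]
    print(X.round(4),'reproj',(proj(W,X)-w(a)).round(2),(proj(S,X)-s(b)).round(2))
c=[ray(W,*w(p),.008) for p in((40,32),(441,45),(412,560),(43,552))]
c=np.array(c);print(c.round(4),c.mean(0),np.linalg.norm(c-np.roll(c,1,0),axis=1))
e=c[2]-c[1]+c[3]-c[0];print(np.degrees(np.arctan2(e[1],e[0])))
print('cheek near/far');tri((66,187),(368,248));tri((66,405),(530,203))
print('tower plate rob outer L/R');tri((157,18),(225,195));tri((327,18),(118,157))
print('follower');tri((233.5,300.5),(348,175))
print('tower plate far outer');tri((150,556),(570,92))
for z in(.061,.069,.077):
  l,r,t,b=[ray(W,*w(p),z) for p in((130,300),(337,300),(233,190),(233,411))]
  print(z,(l+r+t+b)/4,np.linalg.norm(l-r),np.linalg.norm(t-b))
E
python3 tri.py
```

```text
[[ 0.5001 -0.0991  0.008 ]
 [ 0.5148 -0.0022  0.008 ]
 [ 0.6408 -0.0203  0.008 ]
 [ 0.6267 -0.1183  0.008 ]] [ 0.57060936 -0.0599731   0.008     ] [0.12805004 0.09800235 0.12727548 0.09902847]
-8.420770783222629
cheek near/far
[ 0.5434 -0.0907  0.0686] reproj [ 1.06 -1.05] [0.42 0.02]
[ 0.5876 -0.0984  0.0667] reproj [ 0.1  -0.11] [ 0.04 -0.  ]
tower plate rob outer L/R
[ 0.5188 -0.0695  0.0824] reproj [-1.31  1.2 ] [-0.48 -0.08]
[ 0.5218 -0.0368  0.0796] reproj [-0.75  0.66] [-0.27 -0.07]
follower
[ 0.5708 -0.0606  0.0666] reproj [-0.49  0.48] [-0.19 -0.01]
tower plate far outer
[ 0.6204 -0.0838  0.0781] reproj [ 0.27 -0.3 ] [ 0.11 -0.01]
0.061 [ 0.5704734  -0.06017967  0.061     ] 0.04459498882726323 0.04586168640689933
0.069 [ 0.57075279 -0.06022277  0.069     ] 0.0433320045874753 0.04456282775337724
0.077 [ 0.57103219 -0.06026588  0.077     ] 0.042069020347687364 0.04326396909985515
```

Run:
```python
from h import *
W=dict(np.load('w5_cal.npz')); im=np.load('pics/w5.png.npy')
for z in (.1906,.1926): 
    print(proj(W,[.6453,-.0688,z]))
    l=proj(W,[.6453,-.0688-.0275,z]);print(l, proj(W,[.6453-.0275,-.0688,z]), proj(W,[.6453+.0275,-.0688,z]))
cv2.imwrite('pics/w5r.png',cv2.resize(im[180:310,240:400,::-1],None,fx=4.5,fy=4.5))
```

```text
[319.11864125 251.58718741]
[265.08685412 257.71830383] [312.30340257 198.91008682] [325.4150716  300.25425698]
[319.13781933 253.19051456]
[264.46146602 259.38701185] [312.23828858 199.92259064] [325.50607228 302.35670071]
```

View pics/w5r.png

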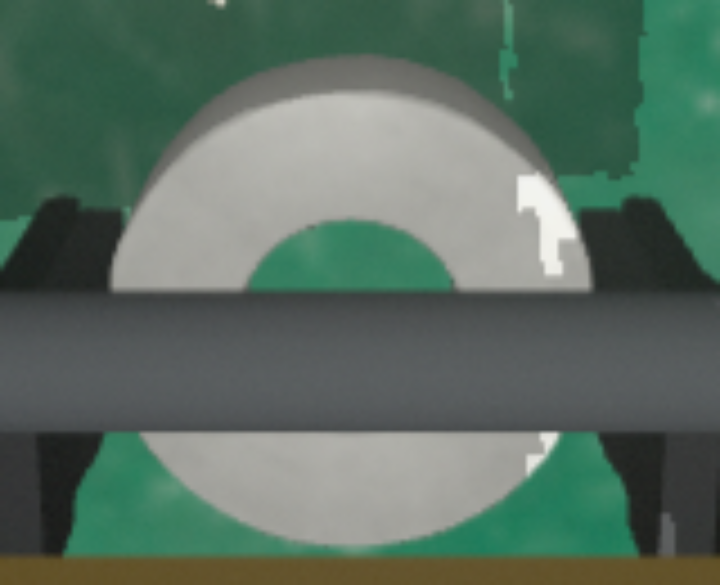

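Ring 1 is centred on the TCP to within about 0.5 mm. The magazine axis is at about (0.571, −0.060), yaw about −7.7°, and the head is close to nominal at about −1 mm.

Call:
step_arm:
  deltas:
    - [0, 0, 0.7, 25, 0, 0, 45]
    - [0, 0, 0.7, 58, -0.5, 0, 45]
    - [0, 0, 0.7, 74.8, -0.6, 10, 45]
    - [0, 0, 0.7, 74.8, -0.6, 35, 45]
    - [0, 0, 0.7, 74.8, -0.6, 60, 45]
    - [0, 0, 0.7, 74.8, -0.6, 80, 45]
    - [0, 0, 0.7, 74.8, -0.6, 85, 45]
    - [0, 0, 0.7, 74.8, -0.6, 85, 45]

```text
time: 6.4
position: [0.5711, -0.0604, 0.0958]
tool_rot: [0.211, 3.134, -0.0]
ft_force: [0.7, 0.0, -0.4]
grip_width: 0.608
```

Run:
```python
from h import *
s=st(); snap('wrist','w6.png'); snap('scene','scene3.png'); delta([.571,-.0603,.079],172.3)
im=np.load('pics/scene3.png.npy'); cv2.imwrite('pics/s3c.png',cv2.resize(im[150:250,310:410,::-1],None,fx=6,fy=6,interpolation=cv2.INTER_CUBIC))
```

```text
6.4 [ 0.5711 -0.0604  0.0958] [ 0.211   3.1343 -0.    ] [ 0.69  0.04 -0.38] 0.608
turn [0.02 0.1  0.01] shift [ 0.8  0.  17.6]
```

View pics/w6.png

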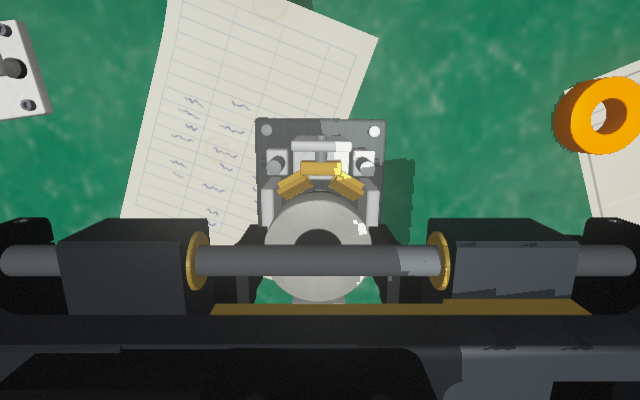

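View pics/s3c.png

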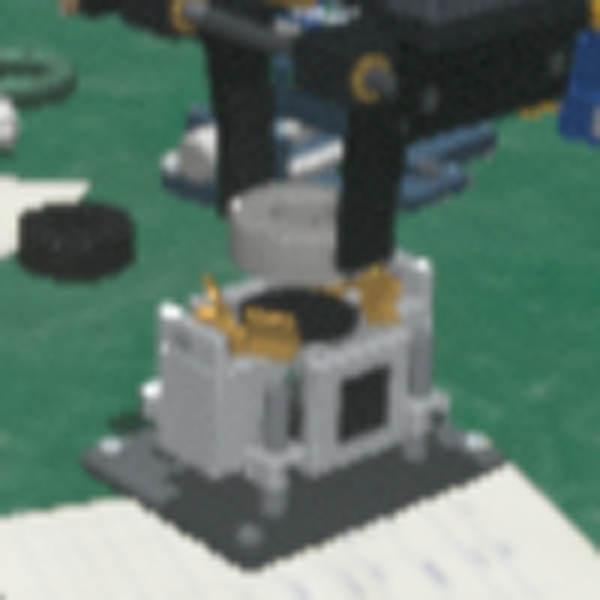

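The ring hangs centred over the lips. I'll lower it gently.

Call:
step_arm:
  deltas:
    - [0, 0, 0, 0, 0, 4, 45]
    - [0, 0, 0, 0, 0, 8, 45]
    - [0, 0, 0, 0, 0, 11, 45]
    - [0, 0, 0, 0, 0, 13, 45]
    - [0, 0, 0, 0, 0, 14, 45]
    - [0, 0, 0, 0, 0, 15, 45]
    - [0, 0, 0, 0, 0, 15, 45]
    - [0, 0, 0, 0, 0, 15, 45]

```text
time: 7.5
position: [0.571, -0.0603, 0.0806]
tool_rot: [0.211, 3.134, 0.0]
ft_force: [0.0, 0.6, -1.3]
grip_width: 0.605
```

Call:
step_arm:
  deltas:
    - [0, 0, 0, 0, 0, 0.5, 45]
    - [0, 0, 0, 0, 0, 1, 45]
    - [0, 0, 0, 0, 0, 1.5, 45]
    - [0, 0, 0, 0, 0, 2, 45]
    - [0, 0, 0, 0, 0, 2, 45]
    - [0, 0, 0, 0, 0, 2, 45]
    - [0, 0, 0, 0, 0, 2, 45]
    - [0, 0, 0, 0, 0, 2, 45]

```text
time: 8.5
position: [0.571, -0.0603, 0.0786]
tool_rot: [0.211, 3.134, 0.0]
ft_force: [-0.1, 0.4, -0.8]
grip_width: 0.61
```

Call:
step_arm:
  deltas:
    - [0, 0, 0, 0, 0, 0.5, 45]
    - [0, 0, 0, 0, 0, 1, 45]
    - [0, 0, 0, 0, 0, 1.5, 45]
    - [0, 0, 0, 0, 0, 2, 45]
    - [0, 0, 0, 0, 0, 2, 45]
    - [0, 0, 0, 0, 0, 2, 45]
    - [0, 0, 0, 0, 0, 2, 45]
    - [0, 0, 0, 0, 0, 2, 45]

```text
time: 9.5
position: [0.5713, -0.06, 0.0768]
tool_rot: [0.21, 3.134, 0.001]
ft_force: [-0.8, 3.2, 4.5]
grip_width: 0.604
```

Run:
```python
from h import *
s=st(); im=snap('wrist','w7.png'); im=snap('scene','scene4.png')
cv2.imwrite('pics/s4c.png',cv2.resize(im[150:250,310:410,::-1],None,fx=6,fy=6,interpolation=cv2.INTER_CUBIC))
```

```text
9.5 [ 0.5713 -0.06    0.0768] [2.1030e-01 3.1339e+00 8.0000e-04] [-0.79  3.16  4.54] 0.604
```

View pics/s4c.png

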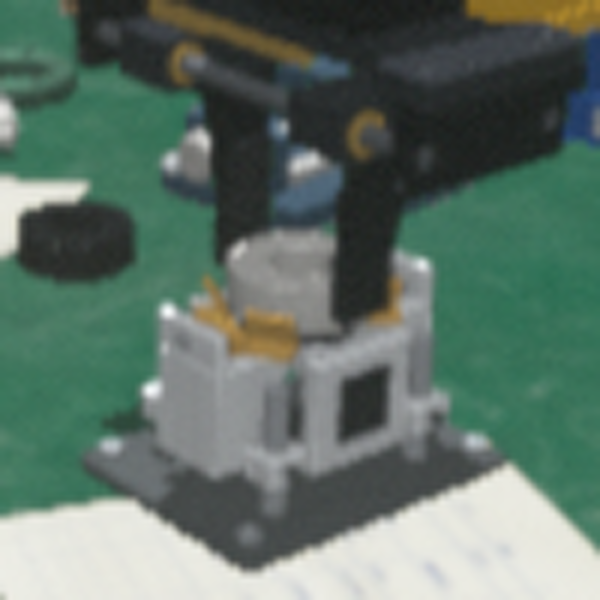

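View pics/w7.png

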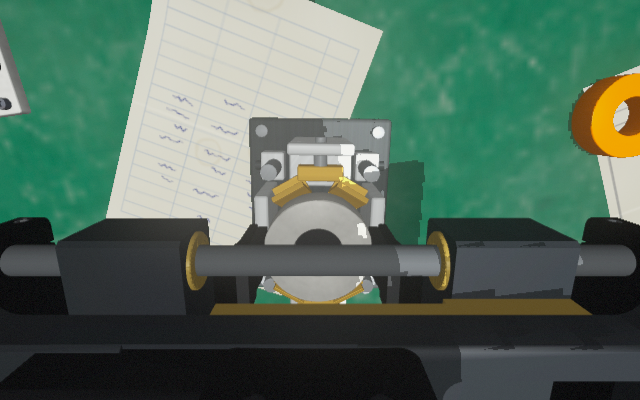

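The ring touches the lips at TCP z ≈ 0.077, so its underside is about 0.0705. Now I release it, rise, partly close the fingers, and check.

Call:
step_arm:
  deltas:
    - [0, 0, 0, 0, 0, 0, 70]
    - [0, 0, 0, 0, 0, 0, 70]
    - [0, 0, 0, 0, 0, 0, 70]
    - [0, 0, 0, 0, 0, -10, 70]
    - [0, 0, 0, 0, 0, -25, 70]
    - [0, 0, 0, 0, 0, -35, 40]
    - [0, 0, 0, 0, 0, -35, 10]
    - [0, 0, 0, 0, 0, -35, 10]

```text
time: 10.6
position: [0.5708, -0.0602, 0.1115]
tool_rot: [-0.211, -3.134, -0.0]
ft_force: [0.8, 0.1, -0.1]
grip_width: 0.545
```

Run:
```python
from h import *
s=st(); c=optics.get_calibration('wrist'); np.savez('w8_cal.npz',**c); im=snap('wrist','w8.png'); im=snap('scene','scene5.png')
cv2.imwrite('pics/s5c.png',cv2.resize(im[150:250,310:410,::-1],None,fx=6,fy=6,interpolation=cv2.INTER_CUBIC))
```

```text
10.6 [ 0.5708 -0.0602  0.1115] [-2.1060e-01 -3.1344e+00 -3.0000e-04] [ 0.82  0.07 -0.12] 0.545
```

View pics/s5c.png

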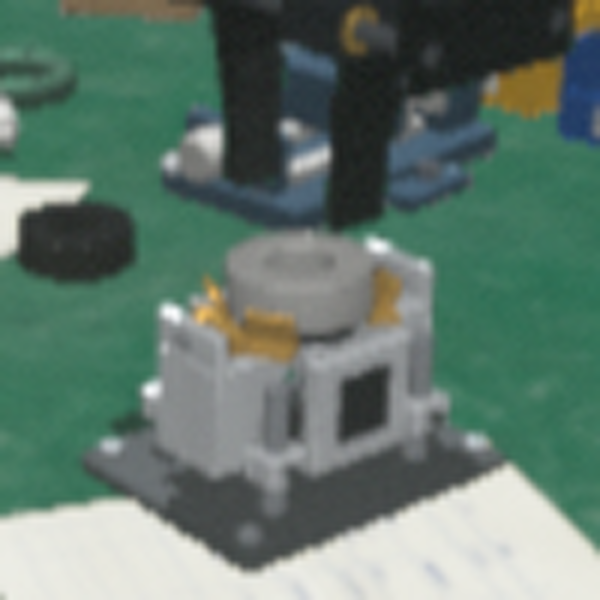

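View pics/w8.png

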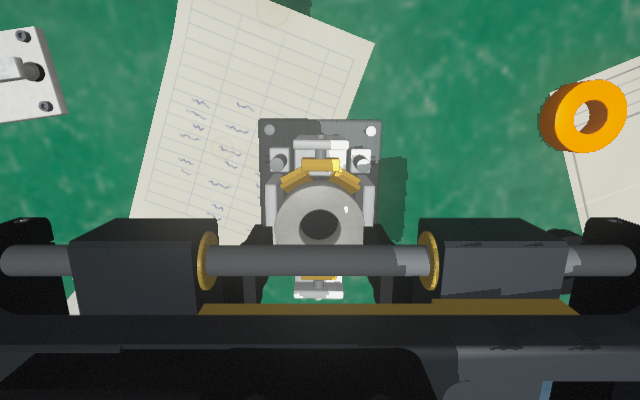

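The ring lies flat in the funnel, with its bore centre near (320,225) in the wrist view. Next I close the fingers to 10 mm and check the centring.

Run:
```python
from h import *
c=dict(np.load('w8_cal.npz')); im=np.load('pics/w8.png.npy')
print(proj(c,[.571,-.0603,.0885]), ray(c,320,225,.0885))
cv2.imwrite('pics/w8c.png',cv2.resize(im[165:255,255:385,::-1],None,fx=6,fy=6))
```

```text
[318.63643697 229.98747799] [ 0.56798347 -0.05907429  0.0885    ]
```

View pics/w8c.png

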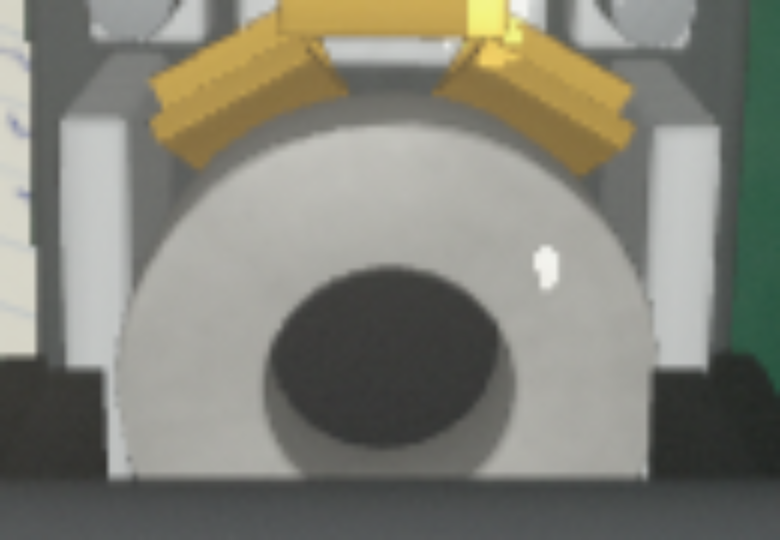

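Call:
step_arm:
  deltas:
    - [0, 0, 0, 0, 0, 0, 10]
    - [0, 0, 0, 0, 0, 0, 10]
    - [0, 0, 0, 0, 0, 3, 10]
    - [0, 0, 0, 0, 0, 7, 10]
    - [0, 0, 0, 0, 0, 11, 10]
    - [0, 0, 0, 0, 0, 15, 10]
    - [0, 0, 0, 0, 0, 17, 10]
    - [0, 0, 0, 0, 0, 18, 10]

```text
time: 11.7
position: [0.5709, -0.0603, 0.0934]
tool_rot: [-0.211, -3.134, -0.0]
ft_force: [-0.3, -1.0, 0.6]
grip_width: 0.118
```

Call:
step_arm:
  deltas:
    - [0, 0, 0, 0, 0.5, 3, 10]
    - [0, 0, 0, 0, 0.5, 5, 10]
    - [0, 0, 0, 0, 0.5, 7, 10]
    - [0, 0, 0, 0, 0.5, 9, 10]
    - [0, 0, 0, 0, 0.5, 11, 10]
    - [0, 0, 0, 0, 0.5, 13, 10]
    - [0, 0, 0, 0, 0.5, 14, 10]
    - [0, 0, 0, 0, 0.5, 14, 10]

```text
time: 12.7
position: [0.5719, -0.0598, 0.0806]
tool_rot: [0.211, 3.133, 0.001]
ft_force: [-0.1, 0.4, 7.2]
grip_width: 0.119
```

Call:
step_arm:
  deltas:
    - [0, 0, 0, 0, 0, 1.5, 10]
    - [0, 0, 0, 0, 0, 3, 10]
    - [0, 0, 0, 0, 0, 4.5, 10]
    - [0, 0, 0, 0, 0, 6, 10]
    - [0, 0, 0, 0, 0, 7.5, 10]
    - [0, 0, 0, 0, 0, 9, 10]
    - [0, 0, 0, 0, 0, 10, 10]
    - [0, 0, 0, 0, 0, 10, 10]

```text
time: 13.7
position: [0.572, -0.06, 0.0709]
tool_rot: [0.211, 3.132, 0.001]
ft_force: [-0.7, 0.2, 7.7]
grip_width: 0.115
```

Call:
step_arm:
  deltas:
    - [0, 0, 0, 0, 0, 1, 10]
    - [0, 0, 0, 0, 0, 2, 10]
    - [0, 0, 0, 0, 0, 3, 10]
    - [0, 0, 0, 0, 0, 4, 10]
    - [0, 0, 0, 0, 0, 5, 10]
    - [0, 0, 0, 0, 0, 6, 10]
    - [0, 0, 0, 0, 0, 6, 10]
    - [0, 0, 0, 0, 0, 6, 10]

```text
time: 14.7
position: [0.5717, -0.0599, 0.0642]
tool_rot: [0.211, 3.133, 0.0]
ft_force: [-0.8, -0.2, 6.0]
grip_width: 0.116
```

Run:
```python
from h import *
s=st(); im=snap('wrist','w9.png'); cv2.imwrite('pics/w9c.png',cv2.resize(im[130:260,240:400,::-1],None,fx=4.5,fy=4.5))
im=snap('scene','scene6.png')
cv2.imwrite('pics/s6c.png',cv2.resize(im[150:250,310:410,::-1],None,fx=6,fy=6,interpolation=cv2.INTER_CUBIC))
```

```text
14.7 [ 0.5717 -0.0599  0.0642] [2.106e-01 3.133e+00 3.000e-04] [-0.8  -0.24  6.03] 0.116
```

View pics/s6c.png

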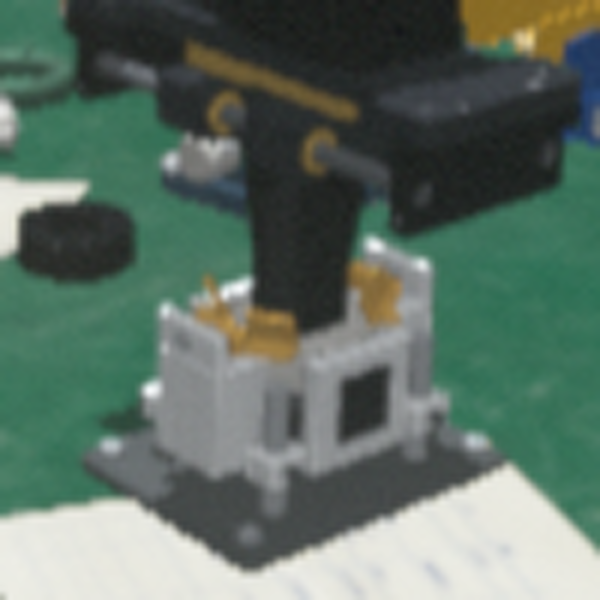

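View pics/w9c.png

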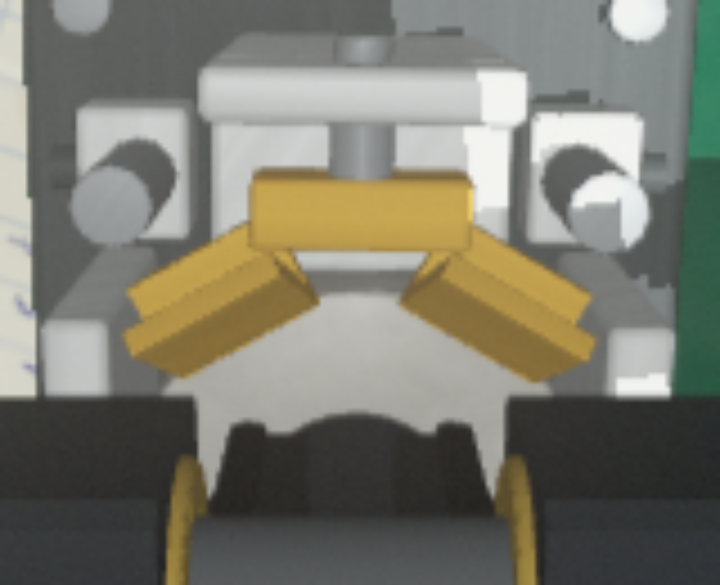

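The lips appear closed over the ring's top edge, since the ring shows underneath the ramps. I'll back off slowly, which also measures the lip height.

Call:
step_arm:
  deltas:
    - [0, 0, 0, 0, 0, 1, 10]
    - [0, 0, 0, 0, 0, 1.5, 10]
    - [0, 0, 0, 0, 0, 1.5, 10]
    - [0, 0, 0, 0, 0, 1, 10]
    - [0, 0, 0, 0, 0, 0.5, 10]
    - [0, 0, 0, 0, 0, 0, 10]
    - [0, 0, 0, 0, 0, 0, 10]
    - [0, 0, 0, 0, 0, 0, 10]

```text
time: 15.8
position: [0.5717, -0.0598, 0.0642]
tool_rot: [0.211, 3.133, 0.0]
ft_force: [0.4, 0.5, 6.7]
grip_width: 0.115
```

Call:
step_arm:
  deltas:
    - [0, 0, 0, 0, 0, -0.5, 10]
    - [0, 0, 0, 0, 0, -1, 10]
    - [0, 0, 0, 0, 0, -1, 10]
    - [0, 0, 0, 0, 0, -1, 10]
    - [0, 0, 0, 0, 0, -1, 10]
    - [0, 0, 0, 0, 0, -1, 10]
    - [0, 0, 0, 0, 0, -1, 10]
    - [0, 0, 0, 0, 0, -1, 10]

```text
time: 16.8
position: [0.5706, -0.0598, 0.0643]
tool_rot: [-0.211, -3.134, -0.0]
ft_force: [0.1, -0.2, -0.2]
grip_width: 0.114
```

Call:
step_arm:
  deltas:
    - [0, 0, 0, 0, 0, -0.5, 10]
    - [0, 0, 0, 0, 0, -1, 10]
    - [0, 0, 0, 0, 0, -1, 10]
    - [0, 0, 0, 0, 0, -1, 10]
    - [0, 0, 0, 0, 0, -1, 10]
    - [0, 0, 0, 0, 0, -1, 10]
    - [0, 0, 0, 0, 0, -1, 10]
    - [0, 0, 0, 0, 0, -1, 10]

```text
time: 17.8
position: [0.571, -0.0598, 0.0656]
tool_rot: [0.211, 3.134, 0.0]
ft_force: [0.9, -0.1, 0.2]
grip_width: 0.117
```

The contact ended at z ≈ 0.0643, so the lip underside is about 64.2 mm (head about 2 mm low) and the ring is held. I'll rise, check, and go to ring 2.

Call:
step_arm:
  deltas:
    - [0, 0, 0, 0, 0, -25, 10]
    - [0, 0, 0, 0, 0, -75, 40]
    - [0, 0, 0, 0, 20, -95, 87]
    - [0, 0, 0, 2, 80, -95, 87]
    - [0, 0, 0, 4, 142, -90, 87]
    - [0, 0, 0, 6, 204, -85, 87]
    - [0, 0, 0, 8, 260, -85, 87]
    - [0, 0, 0, 10.4, 308.4, -85, 87]

```text
time: 18.8
position: [0.6017, 0.2498, 0.1504]
tool_rot: [-0.209, -3.135, -0.001]
ft_force: [0.6, 0.3, 0.1]
grip_width: 0.831
```

Call:
step_arm:
  deltas:
    - [0, 0, 0, 0, 0, 0, 87]
    - [0, 0, 0, 0, 0, 0, 87]
    - [0, 0, 0, 0, 0, 0, 87]
    - [0, 0, 0, 0, 0, 0, 87]
    - [0, 0, 0, 0, 0, 0, 87]
    - [0, 0, 0, 0, 0, 0, 87]
    - [0, 0, 0, 0, 0, 0, 87]
    - [0, 0, 0, 0, 0, 0, 87]

```text
time: 19.8
position: [0.602, 0.2472, 0.1506]
tool_rot: [0.211, 3.134, 0.0]
ft_force: [-0.1, 0.3, 0.4]
grip_width: 0.999
```

Run:
```python
from h import *
s=st(); c=optics.get_calibration('wrist'); im=snap('wrist','w10.png'); print(proj(c,[.602,.247,.018]))
np.savez('w10_cal.npz',**c)
cv2.imwrite('pics/w10c.png',cv2.resize(im[130:240,270:380,::-1],None,fx=5,fy=5))
im=snap('scene','scene7.png')
cv2.imwrite('pics/s7c.png',cv2.resize(im[150:250,310:410,::-1],None,fx=6,fy=6,interpolation=cv2.INTER_CUBIC))
```

```text
19.8 [0.602  0.2472 0.1506] [2.1060e-01 3.1345e+00 1.0000e-04] [-0.1   0.33  0.4 ] 0.999
[318.04756907 190.36364051]
```

View pics/s7c.png

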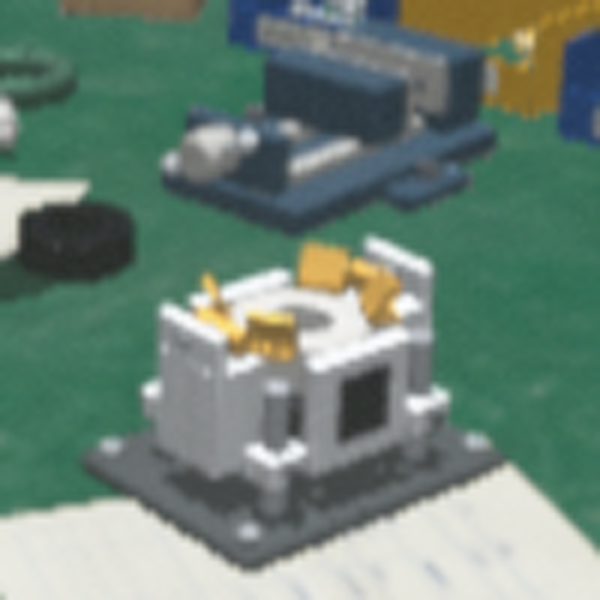

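View pics/w10.png

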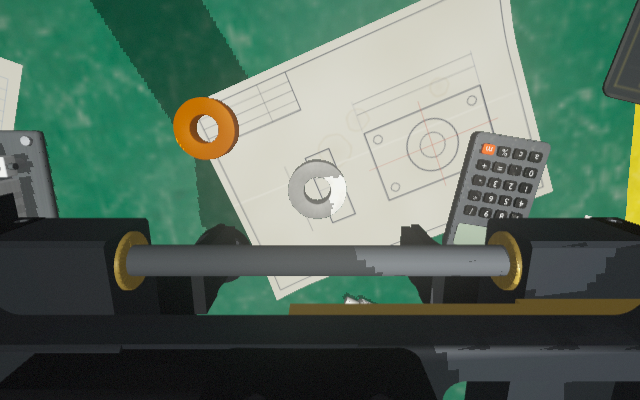

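View pics/w10c.png

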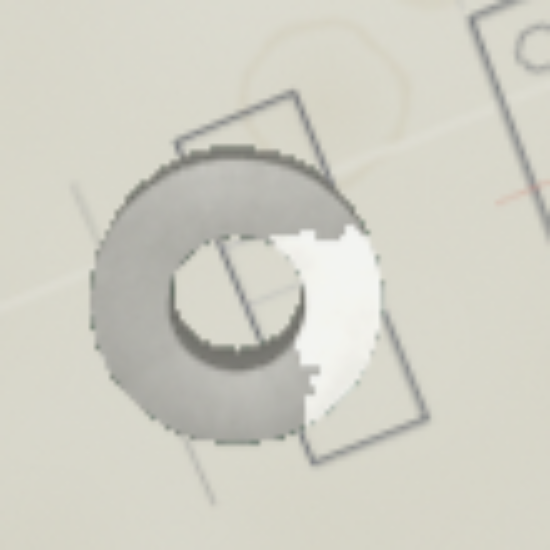

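Ring 1 is held in the magazine. Ring 2's top face is centred at about (317.4,190.0), where (318.0,190.4) was predicted, so I descend straight.

Call:
step_arm:
  deltas:
    - [0, 0, 0, 0, 0, 40, 87]
    - [0, 0, 0, 0, 0, 85, 80]
    - [0, 0, 0, 0, 0, 120, 75]
    - [0, 0, 0, 0, 0, 138, 72]
    - [0, 0, 0, 0, 0, 144.5, 70]
    - [0, 0, 0, 0, 0, 144.5, 45]
    - [0, 0, 0, 0, 0, 144.5, 45]
    - [0, 0, 0, 0, 0, 144.5, 45]

```text
time: 20.9
position: [0.6031, 0.2475, 0.0077]
tool_rot: [0.211, 3.132, 0.002]
ft_force: [0.2, -0.0, 3.1]
grip_width: 0.615
```

Call:
step_arm:
  deltas:
    - [0, 0, 0, 0, 0, 0, 45]
    - [0, 0, 0, 0, 0, 0, 45]
    - [0, 0, 0, 0, 0, 0, 45]
    - [0, 0, 0, 0, 0, -10, 45]
    - [0, 0, 0, 0, 0, -35, 45]
    - [0, 0, 0, 0, 0, -75, 45]
    - [0, 0, 0, 0, 0, -115, 45]
    - [0, 0, 0, 0, 0, -145, 45]

```text
time: 21.9
position: [0.6021, 0.2473, 0.1531]
tool_rot: [0.211, 3.134, 0.001]
ft_force: [1.0, 0.5, -1.2]
grip_width: 0.615
```

Run:
```python
from h import *
s=st(); im=snap('wrist','w11.png'); delta([.5713,-.0597,.16],172.3)
```

```text
21.9 [0.6021 0.2473 0.1531] [2.1050e-01 3.1335e+00 1.2000e-03] [ 1.02  0.53 -1.16] 0.615
turn [0.26 0.35 0.01] shift [  -8.7 -309.5   -3.8]
```

View pics/w11.png

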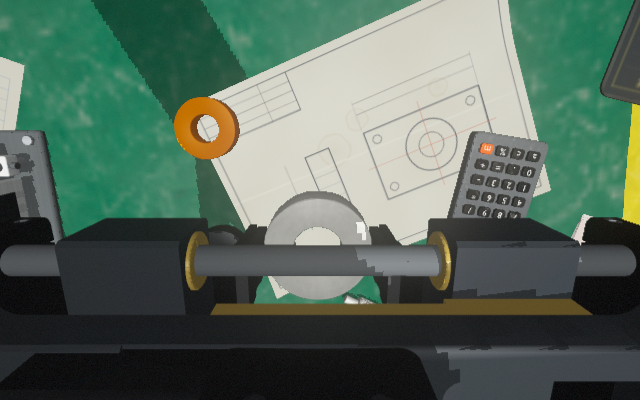

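Call:
step_arm:
  deltas:
    - [0, 0, 0, -1, -25, -12, 45]
    - [0, 0, 0, -3, -80, -12, 45]
    - [0, 0, 0, -5, -140, -12, 45]
    - [0, 0, 0, -7, -200, -12, 45]
    - [0, 0, 0, -9, -255, -12, 45]
    - [0, 0, 0, -10, -293, -10, 45]
    - [0, 0, 0, -10.4, -308.4, -5, 45]
    - [0, 0, 0, -10.4, -308.4, 20, 45]

```text
time: 22.95
position: [0.5716, -0.0613, 0.1316]
tool_rot: [0.214, 3.132, 0.001]
ft_force: [-0.6, -0.1, -1.9]
grip_width: 0.607
```

Call:
step_arm:
  deltas:
    - [0, 0, 0, 0, 0, 15, 45]
    - [0, 0, 0, 0, 0, 30, 45]
    - [0, 0, 0, 0, 0, 40, 45]
    - [0, 0, 0, 0, 0, 46, 45]
    - [0, 0, 0, 0, 0, 49, 45]
    - [0, 0, 0, 0, 0, 51, 45]
    - [0, 0, 0, 0, 0, 51, 45]
    - [0, 0, 0, 0, 0, 51, 45]

```text
time: 23.95
position: [0.5713, -0.0598, 0.0804]
tool_rot: [0.211, 3.134, 0.0]
ft_force: [0.0, -0.8, -0.9]
grip_width: 0.612
```

Run:
```python
from h import *
s=st(); im=snap('wrist','w12.png')
im=snap('scene','scene8.png')
cv2.imwrite('pics/s8c.png',cv2.resize(im[150:250,310:410,::-1],None,fx=6,fy=6,interpolation=cv2.INTER_CUBIC))
```

```text
23.95 [ 0.5713 -0.0598  0.0804] [2.1070e-01 3.1338e+00 2.0000e-04] [ 0.02 -0.8  -0.9 ] 0.612
```

View pics/s8c.png

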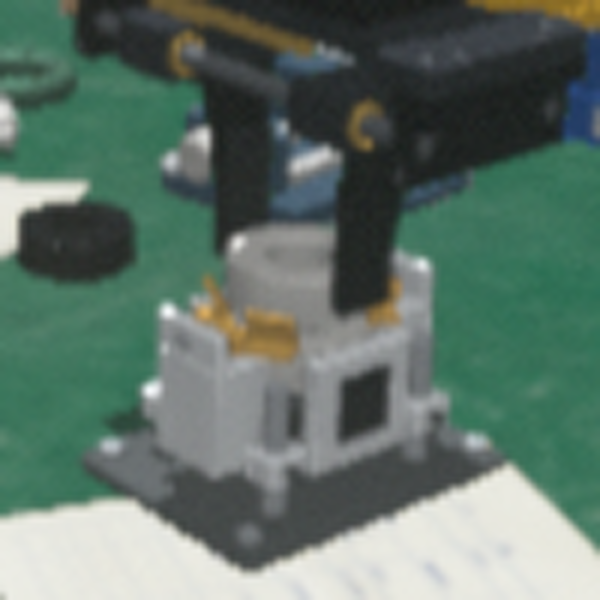

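View pics/w12.png

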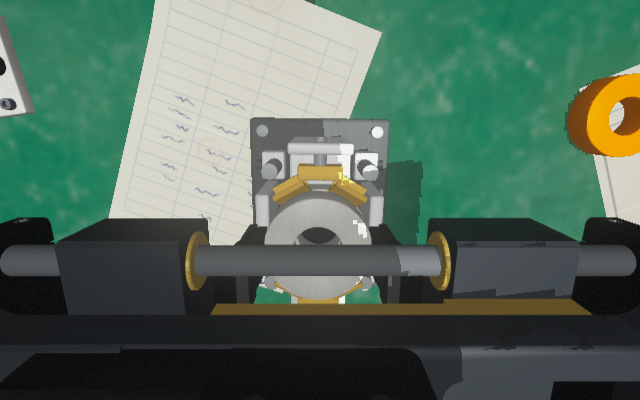

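Ring 2 is centred and about 3 mm above its rest. I'll creep down to contact.

Call:
step_arm:
  deltas:
    - [0, 0, 0, 0, 0, 0.5, 45]
    - [0, 0, 0, 0, 0, 1, 45]
    - [0, 0, 0, 0, 0, 1.5, 45]
    - [0, 0, 0, 0, 0, 2, 45]
    - [0, 0, 0, 0, 0, 2.5, 45]
    - [0, 0, 0, 0, 0, 3, 45]
    - [0, 0, 0, 0, 0, 3, 45]
    - [0, 0, 0, 0, 0, 3, 45]

```text
time: 25.05
position: [0.5716, -0.0596, 0.0776]
tool_rot: [0.21, 3.133, 0.001]
ft_force: [1.7, 0.4, 4.5]
grip_width: 0.613
```

Call:
step_arm:
  deltas:
    - [0, 0, 0, 0, 0, 0, 70]
    - [0, 0, 0, 0, 0, 0, 70]
    - [0, 0, 0, 0, 0, 0, 70]
    - [0, 0, 0, 0, 0, -10, 70]
    - [0, 0, 0, 0, 0, -25, 70]
    - [0, 0, 0, 0, 0, -34, 40]
    - [0, 0, 0, 0, 0, -34, 10]
    - [0, 0, 0, 0, 0, -34, 10]

```text
time: 26.05
position: [0.5709, -0.0597, 0.111]
tool_rot: [-0.211, -3.134, -0.0]
ft_force: [0.6, -0.3, 0.7]
grip_width: 0.551
```

Call:
step_arm:
  deltas:
    - [0, 0, 0, 0, 0, 0, 10]
    - [0, 0, 0, 0, 0, 0, 10]
    - [0, 0, 0, 0, 0, 3, 10]
    - [0, 0, 0, 0, 0, 7, 10]
    - [0, 0, 0, 0, 0, 11, 10]
    - [0, 0, 0, 0, 0, 14, 10]
    - [0, 0, 0, 0, 0, 16, 10]
    - [0, 0, 0, 0, 0, 16, 10]

```text
time: 27.05
position: [0.5709, -0.0598, 0.0949]
tool_rot: [-0.211, -3.134, -0.0]
ft_force: [-0.5, -0.7, -0.4]
grip_width: 0.114
```

Run:
```python
from h import *
s=st(); im=snap('wrist','w13.png'); cv2.imwrite('pics/w13c.png',cv2.resize(im[130:260,240:400,::-1],None,fx=4.5,fy=4.5))
im=snap('scene','scene9.png')
cv2.imwrite('pics/s9c.png',cv2.resize(im[150:250,310:410,::-1],None,fx=6,fy=6,interpolation=cv2.INTER_CUBIC))
```

```text
27.05 [ 0.5709 -0.0598  0.0949] [-2.1080e-01 -3.1343e+00 -1.0000e-04] [-0.49 -0.7  -0.44] 0.114
```

View pics/s9c.png

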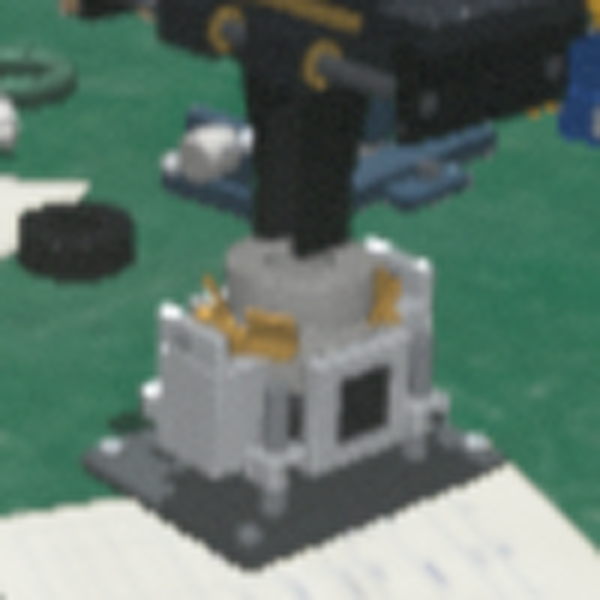

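View pics/w13c.png

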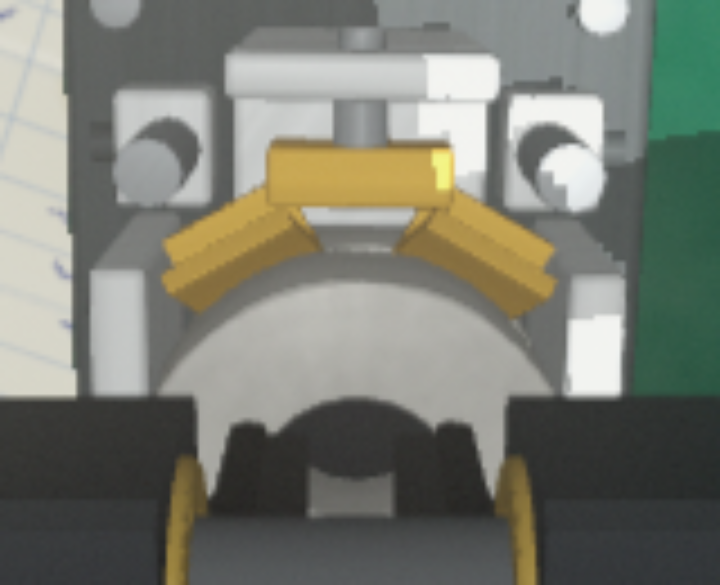

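The ring is flat in the funnel. I press in stages, creeping near the end.

Call:
step_arm:
  deltas:
    - [0, 0, 0, 0, 0, 3, 10]
    - [0, 0, 0, 0, 0, 5, 10]
    - [0, 0, 0, 0, 0, 7, 10]
    - [0, 0, 0, 0, 0, 9, 10]
    - [0, 0, 0, 0, 0, 11, 10]
    - [0, 0, 0, 0, 0, 13, 10]
    - [0, 0, 0, 0, 0, 14, 10]
    - [0, 0, 0, 0, 0, 14, 10]

```text
time: 28.15
position: [0.5724, -0.0599, 0.0822]
tool_rot: [0.211, 3.131, 0.0]
ft_force: [1.1, 0.4, 5.8]
grip_width: 0.114
```

Call:
step_arm:
  deltas:
    - [0, 0, 0, 0, 0, 1.5, 10]
    - [0, 0, 0, 0, 0, 3, 10]
    - [0, 0, 0, 0, 0, 4.5, 10]
    - [0, 0, 0, 0, 0, 6, 10]
    - [0, 0, 0, 0, 0, 7.5, 10]
    - [0, 0, 0, 0, 0, 9, 10]
    - [0, 0, 0, 0, 0, 10, 10]
    - [0, 0, 0, 0, 0, 10, 10]

```text
time: 29.15
position: [0.5722, -0.0599, 0.0728]
tool_rot: [0.211, 3.132, 0.001]
ft_force: [-2.0, -0.1, 10.1]
grip_width: 0.114
```

Call:
step_arm:
  deltas:
    - [0, 0, 0, 0, 0, 0.6, 10]
    - [0, 0, 0, 0, 0, 1.2, 10]
    - [0, 0, 0, 0, 0, 1.8, 10]
    - [0, 0, 0, 0, 0, 2.4, 10]
    - [0, 0, 0, 0, 0, 3, 10]
    - [0, 0, 0, 0, 0, 3.6, 10]
    - [0, 0, 0, 0, 0, 4, 10]
    - [0, 0, 0, 0, 0, 4, 10]

```text
time: 30.15
position: [0.5721, -0.0599, 0.0689]
tool_rot: [0.211, 3.132, 0.001]
ft_force: [-1.9, 0.1, 11.1]
grip_width: 0.114
```

Call:
step_arm:
  deltas:
    - [0, 0, 0, 0, 0, 0.5, 10]
    - [0, 0, 0, 0, 0, 1, 10]
    - [0, 0, 0, 0, 0, 1.5, 10]
    - [0, 0, 0, 0, 0, 2, 10]
    - [0, 0, 0, 0, 0, 2.5, 10]
    - [0, 0, 0, 0, 0, 3, 10]
    - [0, 0, 0, 0, 0, 3, 10]
    - [0, 0, 0, 0, 0, 3, 10]

```text
time: 31.15
position: [0.5721, -0.0599, 0.066]
tool_rot: [0.211, 3.132, 0.001]
ft_force: [-2.3, 0.4, 13.0]
grip_width: 0.117
```

Call:
step_arm:
  deltas:
    - [0, 0, 0, 0, 0, 0.3, 10]
    - [0, 0, 0, 0, 0, 0.6, 10]
    - [0, 0, 0, 0, 0, 0.9, 10]
    - [0, 0, 0, 0, 0, 1.2, 10]
    - [0, 0, 0, 0, 0, 1.5, 10]
    - [0, 0, 0, 0, 0, 1.5, 10]
    - [0, 0, 0, 0, 0, 1.5, 10]
    - [0, 0, 0, 0, 0, 1.5, 10]

```text
time: 32.15
position: [0.5721, -0.0599, 0.0639]
tool_rot: [0.211, 3.132, 0.001]
ft_force: [-1.5, 0.9, 7.8]
grip_width: 0.115
```

The force dropped from 13 N to 8 N, so the lips clicked. A further 0.6 mm makes sure of both, then I back off slowly.

Call:
step_arm:
  deltas:
    - [0, 0, 0, 0, 0, 0.3, 10]
    - [0, 0, 0, 0, 0, 0.6, 10]
    - [0, 0, 0, 0, 0, 0.6, 10]
    - [0, 0, 0, 0, 0, 0.6, 10]
    - [0, 0, 0, 0, 0, 0.6, 10]
    - [0, 0, 0, 0, 0, 0.6, 10]
    - [0, 0, 0, 0, 0, 0.6, 10]
    - [0, 0, 0, 0, 0, 0.6, 10]

```text
time: 33.15
position: [0.5721, -0.0599, 0.0636]
tool_rot: [0.211, 3.132, 0.001]
ft_force: [-1.1, 0.5, 10.1]
grip_width: 0.116
```

Call:
step_arm:
  deltas:
    - [0, 0, 0, 0, 0, -0.5, 10]
    - [0, 0, 0, 0, 0, -1, 10]
    - [0, 0, 0, 0, 0, -1.5, 10]
    - [0, 0, 0, 0, 0, -2, 10]
    - [0, 0, 0, 0, 0, -2.5, 10]
    - [0, 0, 0, 0, 0, -2.5, 10]
    - [0, 0, 0, 0, 0, -2.5, 10]
    - [0, 0, 0, 0, 0, -2.5, 10]

```text
time: 34.15
position: [0.5706, -0.0598, 0.0641]
tool_rot: [-0.211, -3.134, -0.0]
ft_force: [-0.1, 0.4, -0.0]
grip_width: 0.115
```

Force is zero at z = 0.0641, so the ring is held. I'll retreat and check.

Call:
step_arm:
  deltas:
    - [0, 0, 0, 0, 0, -3, 10]
    - [0, 0, 0, 0, 0, -20, 10]
    - [0, 0, 0, 0, 0, -60, 10]
    - [0, 0, 0, -20, 0, -100, 10]
    - [0, 0, 0, -50, 0, -115, 30]
    - [0, 0, 0, -75, 0, -115, 45]
    - [0, 0, 0, -75, 0, -115, 45]
    - [0, 0, 0, -75, 0, -115, 45]

```text
time: 35.15
position: [0.6445, -0.0699, 0.1796]
tool_rot: [-0.211, -3.134, -0.0]
ft_force: [-0.3, -0.8, 0.8]
grip_width: 0.468
```

Run:
```python
from h import *
s=st(); im=snap('wrist','w14.png'); cv2.imwrite('pics/w14c.png',cv2.resize(im[28:183,258:380,::-1],None,fx=3.87,fy=3.87,interpolation=cv2.INTER_CUBIC))
im=snap('scene','scene10.png'); t=snap('top','top2.png')
cv2.imwrite('pics/s10c.png',cv2.resize(im[150:250,310:410,::-1],None,fx=6,fy=6,interpolation=cv2.INTER_CUBIC))
a=np.load('pics/scene1.png.npy').astype(int); d=np.abs(a-im).max(2)
for n,(u,v) in dict(eye=(249,222),pen=(342,282),vee=(453,243)).items(): print(n,d[v-18:v+18,u-24:u+24].mean())
```

```text
35.15 [ 0.6445 -0.0699  0.1796] [-2.1090e-01 -3.1335e+00 -1.0000e-04] [-0.31 -0.77  0.81] 0.468
eye 5.170138888888889
pen 8.456018518518519
vee 6.123842592592593
```

View pics/s10c.png

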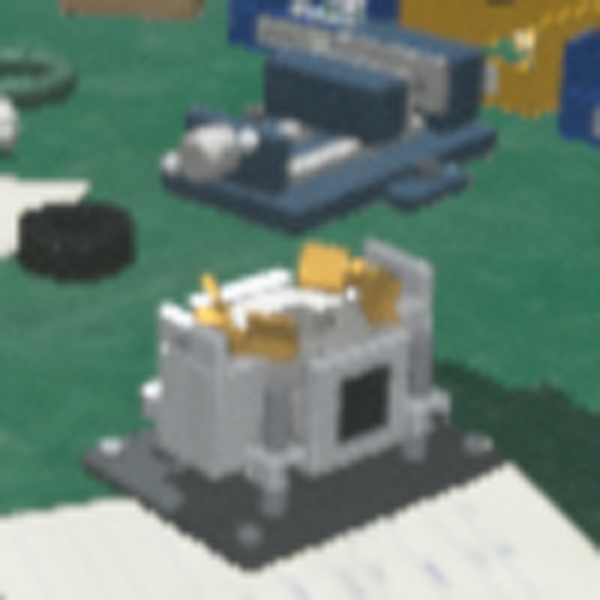

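View pics/w14c.png

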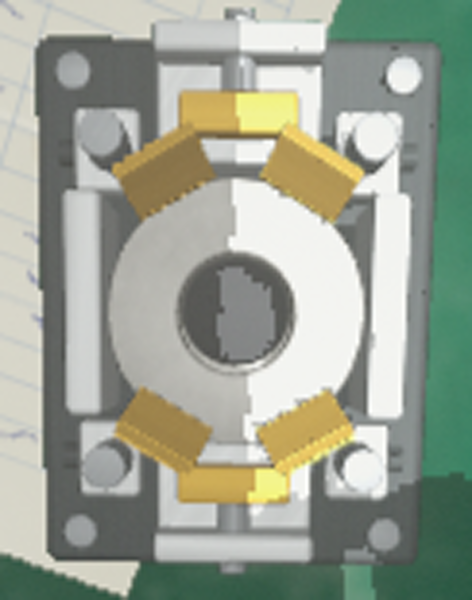

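View pics/scene10.png

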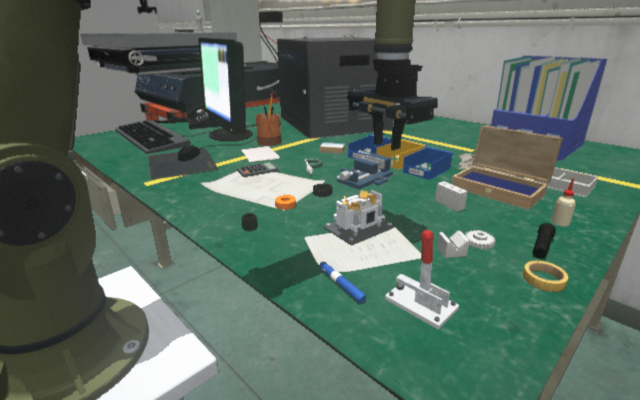

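Both rings are in: all four lip ramps sit closed over the upper ring's rim and it lies flat. The eyepiece, pen and V block are where they were.

```bash
python3 -c "
from h import *
ctrl.close_job()"
```

```text
the job is handed in; nothing more can be done
```

Both rings are loaded in the magazine and the job is handed in, at about 35 s of the 72 s allowed. Each ring was set flat in the lip funnel, then pressed straight down with the fingers nearly shut (10 mm apart) until the lips closed over it.

- **Forces:** I only read the force at the end of each 1 s move, so brief peaks between readings could be higher. The first ring read at most about 8 N. The second rose to 13 N, dropped to 8 N at the click, and read 10 N after a further 0.6 mm of commanded push. No jump from the rubber stop showed.
- **Held:** When I backed off, the force on the tool was zero at z ≈ 0.064 m both times. That puts the lip undersides there, about 2 mm below nominal. My camera estimate had said about 1 mm below.
- **Last pictures:** The upper ring lies flat under all four lip ramps, with the gripper clear of it. The V block, eyepiece and pen show no movement by eye; an image comparison at those spots found only small differences.
- **Disagreements:** The top and wrist cameras differed by 2–4 mm. I used the wrist values for placing the rings. The gripper also read about 53 mm on the 55 mm rings, which made no difference.

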